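Refit the dust cup of the packing-table extractor

TASK

The dust extractor on the porcelain packing table has had its dust cup emptied: lift the cup by its handle up into the ring under the extractor's head, with the handle at the orange mark, twist it until the handle is under the white mark, and let the lugs settle in their seats so that it hangs locked, upright and on its own. Then throw the extractor's red-knobbed switch lever fully over to its far side. Do not disturb the porcelain bowl or the mug.

Things in the scene. Friction and masses are not known exactly. Their poses are not given: they have to be found in the camera images.
- dust_cup: Loose blue-grey round cup standing on the table, 100 mm tall, 0.15 kg: body 78 mm across up to z 62 mm, then a dark neck 68 mm across. Three orange lugs on the neck, reaching 44.5 mm from the axis, 13 mm wide, z 88 to 94 mm, at 60, 180 and 300 degrees from the cup's +x (one above the handle). Origin: centre of the underside; z up; the handle points along -x.
- cup_handle (a point): Grip point of the cup's straight orange handle: centre of its section, 125 mm from the cup's axis along the cup's -x, 42 mm above the underside. The handle is a level bar 24 mm wide, 28 mm tall with flat upright sides, reaching 160 mm from the cup's axis. Same axes as the cup.
- extractor: Fixed dust extractor; origin on the table under the ring's axis; -x is its front, roughly facing the robot. Foot plate 20 mm thick, x -80 to 150, y -170 to 70 mm. Cyclone head on the axis, 110 mm across at the ring, 88 mm above, up to z 281 mm. Column 50 mm square at x 100, y -85 with a 90 mm motor drum above z 235, 299 mm tall. The space under the ring is free.
- mount (a point): Bayonet ring under the head, open from below; this point is on its vertical axis at seat height (180 mm above the table); axes as the extractor. Ring 110 mm across, underside 8 mm below this point. Three inward ledges leave a 75 mm hole for the neck and three gaps 30 degrees (21 mm) wide for the lugs. The cup locks with its underside 88 mm below this point, its yaw equal to the extractor's.
- orange_mark (a point): Orange mark on the ring's outside, at its underside, front left (50 degrees from the front towards the extractor's +y). With the handle straight under it (cup yaw = extractor yaw - 0.873 rad) the lugs are centred in the gaps and the cup can go straight up. The cup's top meets the roof when its underside is 74 mm below the mount point.
- white_mark (a point): White mark on the ring's outside, at its underside, at the front (-x). Turning the handle from the orange to the white mark (counter-clockwise from above) takes the lugs over ridges 4 mm above the seats: keep the cup's underside 75 to 83 mm below the mount point. Under the white mark, 4 degrees of play each way to ridge or stop, the lugs drop 4 mm into the seats when lowered.
- switch (a joint): Switch lever of the extractor: 0 = off, leaning to the extractor's front (-x); 1.0 rad = fully on, leaning to its back (+x). Above 0.8 counts as on. It stays where it is left (light friction, about 1 N at the knob). The angle is measured about the extractor's y axis; the pivot is at extractor x -10, y -135, z 42 mm.
- switch_tip (a point): Centre of the red ball knob (26 mm across) at the end of the lever, 80 mm from the pivot; the lever stands upright at joint value 0.5.
- bowl: White porcelain bowl, 120 mm across, 55 mm tall, loose; origin under its centre. Not to be disturbed.
- mug: Blue porcelain mug, 76 mm across, 85 mm tall, handle to its +y, loose; origin under its centre. Not to be disturbed.
Mind the look-alikes: they are no part of the job. There is more than one size of the dust_cup; the one meant has the size given above.

How it is judged:
On the way, in this order (a step that is already met when the one before it is completed fails the run):
1. the cup's neck is up in the ring with its lugs above the ledges and the handle still on the left (orange mark) side (horizontal distance between dust_cup and mount below 0.008 m and z of dust_cup in the frame of mount above -0.087 m and y of cup_handle in the frame of mount above 0.06 m and x of cup_handle in the frame of mount below -0.04 m), for 0.05 s.
2. the cup is turned to the front with its lugs down in the seats (horizontal distance between dust_cup and mount below 0.007 m and z of dust_cup in the frame of mount between -0.092 and -0.0845 m and angle between the x axis of dust_cup and the x axis of mount, either way round below 0.15 rad and x of cup_handle in the frame of mount below -0.1 m and angle between dust_cup's own z axis and vertical below 0.08 rad), for 0.3 s.
3. the switch is thrown (value of joint switch above 0.8 rad), for 0.1 s.
At the end, for the whole second after the job is handed in: The cup hangs at rest in the ring, on its own: axis within 7 mm of the ring's, lugs down in the seats (underside 84.5 to 92 mm below the mount point), handle to the front within 0.15 rad, upright within 0.08 rad; the switch lever is beyond 0.8 rad (all of step 2 and linear speed of dust_cup below 0.02 m/s and angular speed of dust_cup below 0.2 rad/s and value of joint switch above 0.8 rad); the robot touches nothing.
It fails at once if the bowl is moved more than 30 mm (distance of bowl from where it was at the start of the episode above 0.03 m).
It fails at once if the mug is moved more than 30 mm (distance of mug from where it was at the start of the episode above 0.03 m).
It fails at once if the plate is moved more than 30 mm (distance of plate from where it was at the start of the episode above 0.03 m).
It also fails if it takes over 67 s, if anything falls off the work surface, if the arm or the gripper's body presses on something with over 40 N, if the wrist force passes 120 N, or if a joint passes its speed limit or range.

ROBOT

A 6-joint arm with a two-finger parallel gripper is mounted at the origin on the work surface. World frame = base frame: x ahead of the robot, y to its left, z up, the work surface at z = 0. Lengths are in m, angles in rad, forces in N, time in s.
With the tool pointing down it reaches from about 0.375 to 0.975 m from the base axis. Payload 3.8 kg.
Tool frame: the origin (TCP) lies on the centre line of the jaws, within the pads' length; the fingertips stand 25 mm ahead of it and the grasp point (between the pads) lies 6 mm ahead of it; y points along the fingers, z is the direction in which the jaws open and shut, and the axes are right-handed (so a half turn about y gives the same grasp; the last joint's range is limited). The gripper opens to 85 mm and grips with 20 to 120 N. Pads are 22 mm wide; open, the fingers measure 114 mm over their backs; the gripper's body (76 mm by 85 mm) begins 54 mm behind the grasp point. The pads swing forward as they close: fully open they stand 13 mm farther back than shut.
Start: joints at [-1.312, 0.264, 1.604, -0, 1.274, -0.037], TCP at [0.197, -0.646, 0.256] pointing down, gripper open.
Joint ranges: [-2.63, 2.63], [-0.94, 2.18], [0.31, 2.57], [-1.31, 4.45], [0, 2.66], [-2.55, 2.55]. Speed limits (rad/s): [2.57, 2.57, 3.14, 3.14, 3.14, 3.14].

INTERFACE

Orientations are given as a rotation vector (axis times angle).
In Python, from workcell import bot gives the robot as it stands.
- The arm moves only by the shell command python3 -m jog 'ROWS' [FORCE]. ROWS is JSON, a list of rows, each a list of 5 numbers: the shift along the world's x, y, z in mm, then the turn about the world's z in degrees, then the finger opening in mm, from 0 to 85.4. A call has exactly 10 rows; each row is the pose to reach, as a shift and turn from the pose commanded when the call began; what a row does not reach only later rows make up. A row lasts 1/8 s, in which the tool goes at most 62.5 mm and 10.7 degrees, less where a joint would pass 70% of its speed; a pose out of reach is approached as far as the arm can. A call with a gripper value outside its range is refused whole. The fingers move at their own pace and stop on an object; FORCE is the grip in N (left out, the last holds). Time passes only in rows, so rows that repeat a pose let the fingers close, or fill a call up. It gives the time, the measured TCP pose, the force and the opening at its end, in the units of the state.
- bot.read_state(): the state, without advancing time (a new reading comes with each control period).
- bot.read_camera(name): name is "scene" or "top" or "wrist"; returns a dict with "pixels" (384x512x3 uint8, red, green, blue), "fx", "fy", "cx", "cy" (pixels), "R" (3x3) and "t" (3): a world point X has camera coordinates R X + t. Camera axes: x right, y down, z forward; pixel columns grow to the right and rows downward; lengths in m; the calibration is good to about 2 mm. A picture is of the moment at which its call begins. There is no depth.
- bot.finish_job(): hands the job in, once; it reports no verdict.
The state is a dict: "time": time; "q": joint angles; "joint_vel": joint speeds; "joint_torque": joint torques, N m; "tool_pos": TCP position; "tcp_rot": TCP orientation; "wrist_force": force on the tool from outside, world axes, zero at the start; "torque": the same for the moment, N m; "width": opening from 0.0 (shut) to 1.0 (fully open).
Only numpy, scipy, OpenCV 4.12 (cv2) and the standard library are available. Lean on these libraries where they do the work, as an engineer would, in place of code of your own. Each camera call takes 0.05 s, during which the arm holds its last target.

## Working session

There is one attempt and no reset: what is moved stays moved. The work goes in short steps, Python scripts to look and compute and a shell command to move; the robot and the scene stay as the last step left them, time stands still between calls to the robot, and variables do not carry over. Pictures are saved under pics/ and viewed, and the job is handed in when it is done.

```bash
mkdir -p pics; ls; cat > h.py <<'E'
import numpy as np, cv2
from workcell import bot
def snap(n,tag):
    c=bot.read_camera(n); p=np.array(c["pixels"]); cv2.imwrite(f"pics/{tag}.png",p[:,:,::-1]); 
    np.savez(f"pics/{tag}.npz",p=p,R=c["R"],t=c["t"],k=[c["fx"],c["fy"],c["cx"],c["cy"]]); return p
def ld(tag): return np.load(f"pics/{tag}.npz")
def ray(d,u,v):
    k=d["k"];R=d["R"];t=d["t"]
    r=R.T@np.array([(u-k[2])/k[0],(v-k[3])/k[1],1.]);o=-R.T@t
    return o,r/np.linalg.norm(r)
def onz(d,u,v,z):
    o,r=ray(d,u,v);return o+r*(z-o[2])/r[2]
def proj(d,X):
    c=d["R"]@np.array(X)+d["t"];k=d["k"];return k[0]*c[0]/c[2]+k[2],k[1]*c[1]/c[2]+k[3]
def tri(d1,p1,d2,p2):
    o1,r1=ray(d1,*p1);o2,r2=ray(d2,*p2)
    s=np.linalg.lstsq(np.c_[r1,-r2],o2-o1,rcond=None)[0]
    a=o1+s[0]*r1;b=o2+s[1]*r2;return (a+b)/2,np.linalg.norm(a-b)
E
python3 -c "
from h import *
for n in ['scene','top','wrist']: snap(n,n+'0'); d=ld(n+'0'); print(n,-d['R'].T@d['t'],d['k'])
print(bot.read_state())"
```

```text
pics
scene [ 1.29018218 -0.40081544  1.29446747] [487.25509728 487.25509728 249.777733   185.01682087]
top [ 0.36502333 -0.0113072   1.06269271] [396.76745894 396.76745894 267.19448638 188.9669599 ]
wrist [ 0.27524094 -0.62222279  0.37372249] [266.80835131 266.80835131 257.55305657 194.68246616]
{'time': 0.15, 'q': array([-1.31191164e+00,  2.64586002e-01,  1.60507945e+00,  6.71273802e-07,
        1.27373968e+00, -3.69027925e-02]), 'joint_vel': array([-0.00072015, -0.00273623, -0.00264578, -0.00013687,  0.00042295,
       -0.00074716]), 'joint_torque': array([-5.66462168e-04, -5.15905881e+01, -3.67957556e+01, -1.54979207e-04,
        8.02848721e-03,  9.89369653e-06]), 'tool_pos': array([ 0.19661521, -0.64516156,  0.25523369]), 'tcp_rot': array([-0.30748134,  2.06436807, -2.06061169]), 'wrist_force': array([-0.30088764,  0.23042002, -0.15574223]), 'torque': array([-0.01036142, -0.01071811, -0.00834182]), 'width': 1.0004803235581856}
```

View pics/scene0.png

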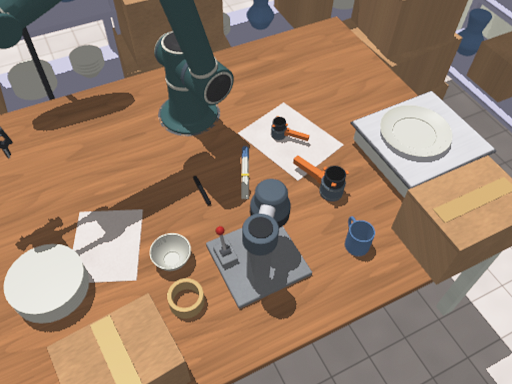

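View pics/top0.png

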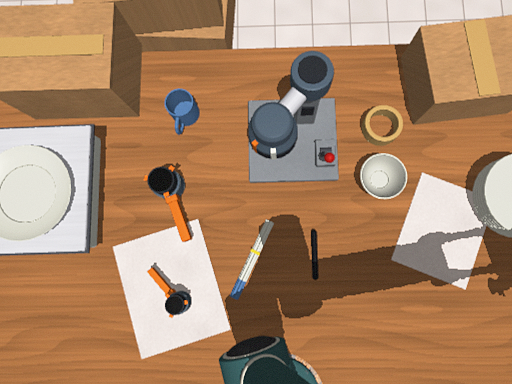

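View pics/wrist0.png

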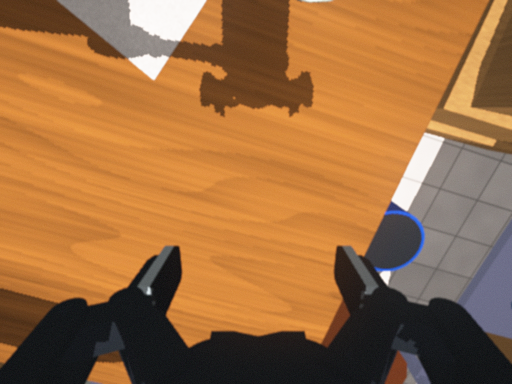

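The two cup-like candidates in the top view are the big cup at about (165,181) with its handle end at (187,238), and a smaller look-alike on the paper at (177,302). The first one fits the description, and I'll check its size. The extractor's foot plate spans (249–338, 98–181), the red knob is at (329,157), the bowl at (383,175) and the mug at (181,107).

```bash
python3 - <<'E'
from h import *
d=ld('top0');p=d['p']
def up(a,s): return cv2.resize(a[:,:,::-1],None,fx=s,fy=s,interpolation=cv2.INTER_CUBIC)
cv2.imwrite('pics/c1.png',np.hstack([up(p[150:320,130:220],3.2),up(p[30:200,240:345],3.2)]))
# orange mask
h=cv2.cvtColor(p,cv2.COLOR_RGB2HSV)
m=((h[:,:,0]<14)&(h[:,:,1]>215)&(h[:,:,2]>150)).astype(np.uint8)
n,l,s,c=cv2.connectedComponentsWithStats(m)
for i in range(1,n):
    if s[i,4]>8: print(s[i],c[i],h[l==i].mean(0))
E
```

```text
[252 142   5   5  11] [253.90909091 144.09090909] [ 12.36363636 221.81818182 213.81818182]
[325 153   9   9  40] [329.6 157.4] [  1.075 226.025 180.85 ]
[169 166   5   4  10] [170.9 167.8] [ 12.6 218.1 240.8]
[164 192   5   4  10] [166.3 193.2] [ 12.4 219.7 242.9]
[165 195  12   7  16] [170.     197.3125] [ 12.8125 220.875  236.375 ]
[168 201   4   7  12] [169.66666667 203.25      ] [ 12.58333333 218.83333333 231.58333333]
[180 233  10   8  21] [183.19047619 237.61904762] [ 12.76190476 230.76190476 234.0952381 ]
[149 268  11  17  27] [152.96296296 274.74074074] [ 12.74074074 224.81481481 233.48148148]
```

View pics/c1.png

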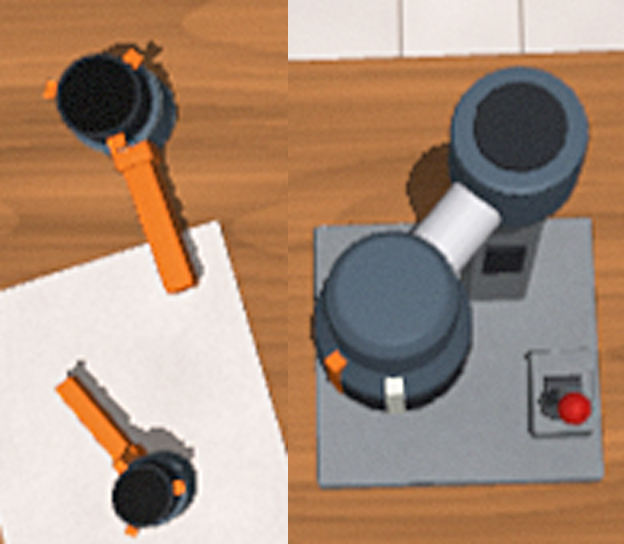

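```bash
python3 - <<'E'
from h import *
d=ld('top0');p=d['p'].astype(int)
# handle: R-B high
def rep(m,z,name):
    cs,_=cv2.findContours(m.astype(np.uint8),cv2.RETR_EXTERNAL,cv2.CHAIN_APPROX_NONE)
    c=max(cs,key=cv2.contourArea); return c
h=cv2.cvtColor(d['p'],cv2.COLOR_RGB2HSV)
m=np.zeros(h.shape[:2],bool)
sub=(h[:,:,1]>205)&(h[:,:,2]>205); m[206:245,160:200]=sub[206:245,160:200]
c=rep(m,0,0)
W=np.array([onz(d,u,v,.056)[:2] for u,v in c[:,0]])
r=cv2.minAreaRect((W*1000).astype(np.float32));print('handle',r, len(c))
# cup top disc dark
m=np.zeros(h.shape[:2],bool); m[155:205,140:182]=(d['p'].max(2)<45)[155:205,140:182]
c=rep(m,0,0);(u,v),ax,a=cv2.fitEllipse(c);X=onz(d,u,v,.1);print('neck',u,v,ax,X,'diam',np.mean(ax)/d['k'][0]*(1.0627-.1))
# plate
g=d['p'].astype(int);m=np.zeros(h.shape[:2],bool)
q=(abs(g[:,:,0]-g[:,:,2])<40)&(h[:,:,1]<90);m[90:200,240:350]=q[90:200,240:350]
cv2.imwrite('pics/pm.png',cv2.resize(m.astype(np.uint8)*255,None,fx=1,fy=1)[80:210,230:360])
def edge(pts):
    return cv2.fitLine(np.array(pts,np.float32),cv2.DIST_HUBER,0,.01,.01).ravel()
L=[(np.where(m[v])[0].min()-.5,v) for v in list(range(112,124))+list(range(162,176))]
R=[(np.where(m[v])[0].max()+.5,v) for v in range(104,176)]
B=[(u,np.where(m[:,u])[0].max()+.5) for u in range(256,332)]
T=[(u,np.where(m[:,u])[0].min()-.5) for u in list(range(252,258))+list(range(322,332))]
E={}
for n,pp in dict(L=L,R=R,B=B,T=T).items():
    w=np.array([onz(d,u,v,.02)[:2] for u,v in pp]); e=edge(w); E[n]=e; print(n,e,np.degrees(np.arctan2(e[1],e[0])))
def it(a,b):
    s=np.linalg.solve(np.c_[a[:2],-b[:2]],b[2:]-a[2:]);return a[2:]+s[0]*a[:2]
for a,b in ['TL','TR','BR','BL']: print(a+b,it(E[a],E[b]))
# knob
print('knob z~.11',onz(d,329.6,157.4,.11))
E
```

```text
handle ((445.6368103027344, 244.758056640625), (95.82701873779297, 21.716581344604492), 21.52978515625) 81
neck 160.07493591308594 179.33416748046875 (22.361379623413086, 23.65681266784668) [0.54899821 0.28463489 0.1       ] diam 0.05582831041346867
L [0.99992603 0.01216471 0.6551465  0.07087571] 0.6970037
R [ 0.9999789   0.00649502  0.6895509  -0.16777788] 0.37213954
B [ 7.8626070e-04  9.9999970e-01  5.5235410e-01 -3.1164404e-02] 89.95495
T [ 0.11107646 -0.99381185  0.79729486 -0.08394916] -83.62262
TL [0.77982086 0.07239246]
TR [ 0.8065793  -0.16701776]
BR [ 0.552246  -0.1686697]
BL [0.5524334  0.06962614]
knob z~.11 [ 0.59332615 -0.13634886  0.11      ]
```

View pics/pm.png

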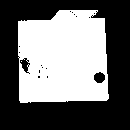

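```bash
python3 - <<'E'
from h import *
from scipy.spatial.transform import Rotation as Ro
s=bot.read_state();T=Ro.from_rotvec(s['tcp_rot']).as_matrix();print('tool axes cols\n',T.round(3), 'jaw dir deg',np.degrees(np.arctan2(T[1,2],T[0,2])))
d=ld('wrist0');C=-d['R'].T@d['t'];print('cam in tool',T.T@(C-s['tool_pos']),'optical axis world',d['R'][2], 'cam x',d['R'][0])
d=ld('top0')
print('white',onz(d,273.1,157.5,.172)); print('front corners z0',onz(d,250,181.9,0),onz(d,338.8,181,0))
print('headtop',onz(d,272.8,122.5,.281)); print('back corners',onz(d,248.4,101.3,.02),onz(d,334.7,98,.02))
print('orange',onz(d,253.9,144.1,.176));print('mug',onz(d,181,107,.085),'bowl',onz(d,383,175,.055))
E
```

```text
tool axes cols
 [[-0.957 -0.     0.291]
 [-0.291  0.002 -0.957]
 [-0.    -1.    -0.002]] jaw dir deg -73.0526336104951
cam in tool [-0.08190574 -0.11848484  0.00076164] optical axis world [-0.30131662 -0.08878379 -0.94938176] cam x [ 0.29140529 -0.95659489 -0.00302843]
white [0.58109047 0.00125833 0.172     ]
front corners z0 [0.55599918 0.06775808 0.        ] [ 0.55366598 -0.17301731  0.        ]
headtop [ 0.62825642 -0.00087656  0.281     ]
back corners [0.7788303 0.0690588 0.02     ] [ 0.78191938 -0.16861064  0.02      ]
orange [0.61282665 0.0449997  0.176     ]
mug [0.74222065 0.23982911 0.085     ] bowl [ 0.55725824 -0.277959    0.055     ]
```

```bash
python3 -m jog '[[38,46,0,10,85],[76,92,0,20,85],[108,134,0,30,85],[143,182,0,40,85],[178,232,0,50,85],[200,285,0,60,85],[218,341,0,70,85],[236,396,0,80,85],[240,455,0,90,85],[245,510,0,100,85]]' 40
python3 -m jog '[[-3,55,0,10,85],[-8,110,0,20,85],[-10,136,0,30,85],[-10,136,0,40,85],[-10,136,0,50,85],[-10,136,0,60,85],[-10,136,0,63,85],[-10,136,0,63,85],[-10,136,0,63,85],[-10,136,0,63,85]]'
python3 -c "
from h import *
snap('wrist','w1')"
```

```text
time: 1.4
tool_pos: [0.4415, -0.1337, 0.2561]
tcp_rot: [-1.397, 0.852, -0.852]
wrist_force: [0.9, 1.2, 0.0]
width: 0.995
time: 2.65
tool_pos: [0.4317, 0.0003, 0.2562]
tcp_rot: [-1.571, 0.001, -0.001]
wrist_force: [0.6, 0.1, -0.8]
width: 0.997
```

View pics/w1.png

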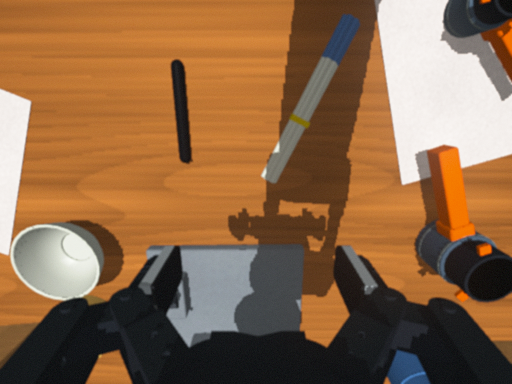

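The wrist image's right is +y and its bottom is +x. The cup is at about (478,270) with its handle end at (443,150), the extractor's plate corner is at (303,243), and the bowl is at (58,260).

```bash
python3 - <<'E'
from h import *
d=ld('w1');h=cv2.cvtColor(d['p'],cv2.COLOR_RGB2HSV)
m=np.zeros(h.shape[:2],bool);q=(h[:,:,1]>215)&(h[:,:,2]>190);m[140:228,424:480]=q[140:228,424:480]
cv2.imwrite('pics/hm.png',np.hstack([cv2.resize(d['p'][135:310,400:512,::-1],None,fx=3,fy=3),cv2.resize(cv2.cvtColor(m[135:310,400:512].astype(np.uint8)*255,cv2.COLOR_GRAY2BGR),None,fx=3,fy=3)]))
g=cv2.cvtColor(d['p'],cv2.COLOR_RGB2GRAY)
print('plate corner',onz(d,303.5,242.5,.02),onz(d,303.5,242.5,0.0), onz(d,200,246,.02))
m=(d['p'].max(2)<40);mm=np.zeros_like(m);mm[240:305,430:512]=m[240:305,430:512]
cs,_=cv2.findContours(mm.astype(np.uint8),cv2.RETR_EXTERNAL,cv2.CHAIN_APPROX_NONE);c=max(cs,key=cv2.contourArea);e=cv2.fitEllipse(c);print(e,onz(d,*e[0],.1))
E
```

```text
plate corner [0.54472327 0.06842628 0.02      ] [0.55555828 0.07228235 0.        ] [ 0.55026624 -0.08606098  0.02      ]
((491.019287109375, 279.2128601074219), (38.85540008544922, 49.566673278808594), 53.17626953125) [0.55168775 0.28306633 0.1       ]
```

View pics/hm.png

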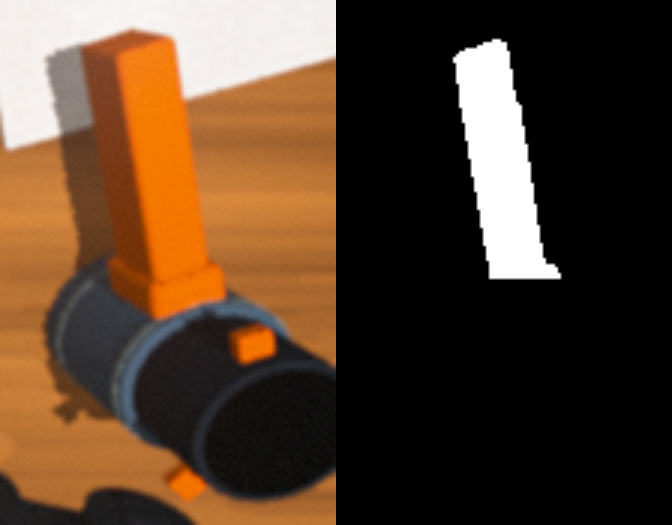

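```bash
python3 - <<'E'
from h import *
d=ld('w1')
P=[onz(d,400+x/3,135+y/3,.056)[:2] for x,y in [(118,55),(175,38),(158,280),(207,266)]]
print(P); a=(P[0]+P[1])/2;b=(P[2]+P[3])/2;v=b-a;print('yaw',np.degrees(np.arctan2(v[1],v[0])),'w',np.linalg.norm(P[0]-P[1]),'end',a,'len',np.linalg.norm(v))
v/=np.linalg.norm(v);print('axis from end',a+v*.16,'grip',a+v*.035)
E
```

```text
[array([0.40596758, 0.21798141]), array([0.39924716, 0.23917522]), array([0.50477898, 0.25646113]), array([0.49811922, 0.27628773])]
yaw 20.926366385113244 w 0.022233795048934874 end [0.40260737 0.22857832] len 0.10582170723204375
axis from end [0.55205381 0.28572517] grip [0.43529878 0.24107919]
```

```bash
python3 -m jog '[[0,60,0,10,85],[0,120,0,20,85],[1,180,-20,21,85],[2,240,-60,21,85],[2,240,-100,21,85],[2,240,-150,21,85],[2,240,-190,21,85],[2,240,-208,21,85],[2,240,-208,21,85],[2,240,-208,21,85]]'
python3 -c "
from h import *
snap('wrist','w2');snap('top','t2')"
```

```text
time: 3.95
tool_pos: [0.4346, 0.2407, 0.0492]
tcp_rot: [-1.551, -0.288, 0.286]
wrist_force: [0.6, -0.5, 0.8]
width: 0.995
```

View pics/w2.png

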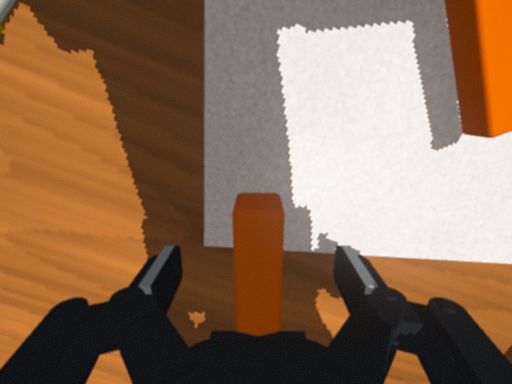

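View pics/t2.png

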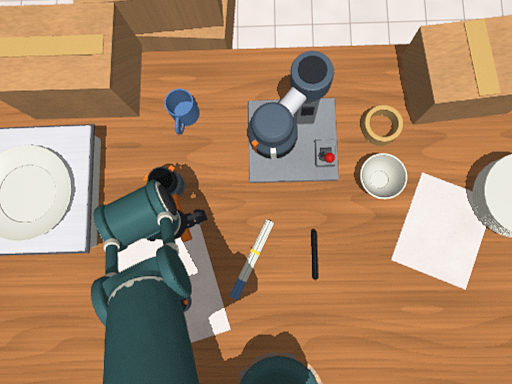

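The handle (x about 258) is centred between the jaws and parallel to them, so I'll close.

```bash
python3 -m jog '[[0,0,0,0,15],[0,0,0,0,15],[0,0,0,0,15],[0,0,0,0,15],[0,0,0,0,15],[0,0,0,0,15],[0,0,10,0,15],[0,0,25,0,15],[0,0,40,0,15],[0,0,40,0,15]]' 90
python3 -c "
from h import *
print(bot.read_state()['torque'])
snap('wrist','w3');snap('scene','s3')"
```

```text
time: 5.3
tool_pos: [0.4353, 0.2411, 0.0905]
tcp_rot: [-1.551, -0.29, 0.284]
wrist_force: [0.0, 0.9, -1.2]
width: 0.267
[-0.04187187  0.0995164   0.0065469 ]
```

View pics/s3.png

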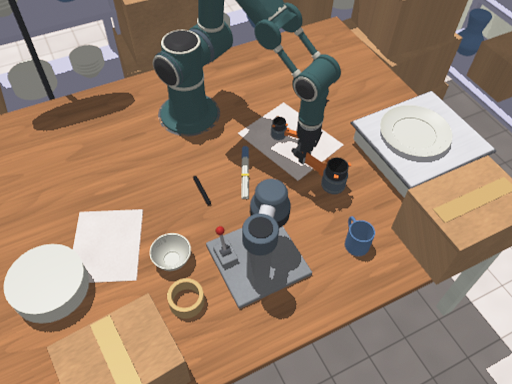

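View pics/w3.png

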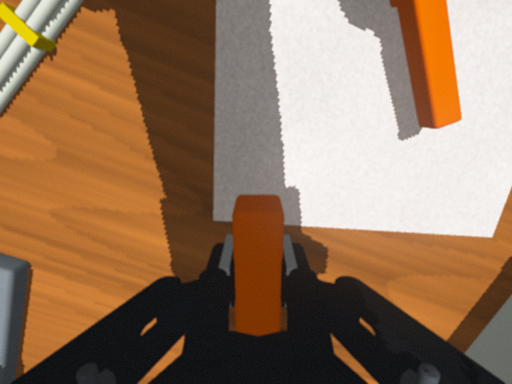

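```bash
python3 - <<'E'
from h import *
d=ld('top0');p=d['p'][95:165,240:305,::-1]
a=cv2.resize(p,None,fx=8,fy=8,interpolation=cv2.INTER_CUBIC);a=cv2.convertScaleAbs(a,alpha=1.6,beta=10);cv2.imwrite('pics/c4.png',a)
E
```

```text
(no output)
```

View pics/c4.png

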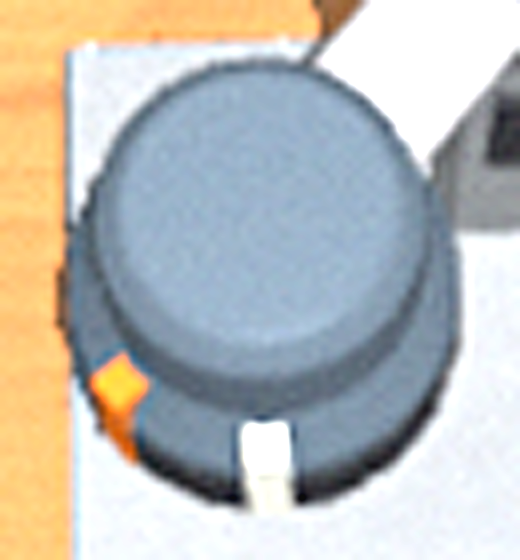

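```bash
python3 - <<'E'
from h import *
d=ld('top0')
f=lambda x,y,z:onz(d,240+x/8-.5+.06,95+y/8-.5+.06,z)[:2].round(4)
print('front',f(261,507,.172),'L',f(62,310,.19),'R',f(460,310,.19),f(62,310,.172),f(460,310,.172))
print('white',f(270,505,.172),f(265,424,.2),'orange',f(132,465,.172))
d1=ld('w1');print(onz(d1,303.5,242.5,.02),onz(d1,240,245,.02),onz(d1,200,246,.02))
# pixel-level plate front edge in w1
g=d1['p'].astype(int)
for u in (190,215,240,262,280,295): 
    col=g[225:262,u]; print(u,[(225+i) for i in range(36) if abs(col[i][0]-col[i][2])<40][:1])
v=[ (r,[c for c in range(280,330) if abs(g[r,c,0]-g[r,c,2])<35][-1:]) for r in range(242,300,6)];print(v)
E
```

```text
front [0.5801 0.0034] L [0.6347 0.059 ] R [ 0.6319 -0.0544] [0.6402 0.0604] [ 0.6374 -0.0553]
white [0.5806 0.0008] [0.5971 0.0014] orange [0.5934 0.0404]
[0.54472327 0.06842628 0.02      ] [ 0.54870967 -0.02621366  0.02      ] [ 0.55026624 -0.08606098  0.02      ]
190 [245]
215 [245]
240 [245]
262 [244]
280 [244]
295 [244]
[(242, []), (248, [303]), (254, [303]), (260, [303]), (266, [302]), (272, [302]), (278, [302]), (284, [302]), (290, [301]), (296, [300])]
```

```bash
python3 - <<'E'
from h import *
d=ld('w3')
for z in(0,.02):print(proj(d,(.5545,.0715,z)),proj(d,(.78,.0715,z)))
cv2.imwrite('pics/c5.png',cv2.resize(d['p'][240:384,0:60,::-1],None,fx=4,fy=4,interpolation=cv2.INTER_CUBIC))
# handle end in tool
a=[onz(d,236,196.5,.042+.0413+.014),onz(d,281.5,196.5,.042+.0413+.014)];print(a,np.linalg.norm(a[0]-a[1]),np.linalg.norm(((a[0]+a[1])/2-bot.read_state()['tool_pos'])[:2]))
E
```

```text
(np.float64(34.1181197396937), np.float64(258.92115263807983)) (np.float64(12.66474258899666), np.float64(418.96209656717997))
(np.float64(14.91700838986469), np.float64(272.15466805073146)) (np.float64(-3.481802048422878), np.float64(439.68284232720805))
[array([0.39999335, 0.21654176, 0.0973    ]), array([0.39281843, 0.23531421, 0.0973    ])] 0.020096875784128738 0.04027426113563988
```

View pics/c5.png

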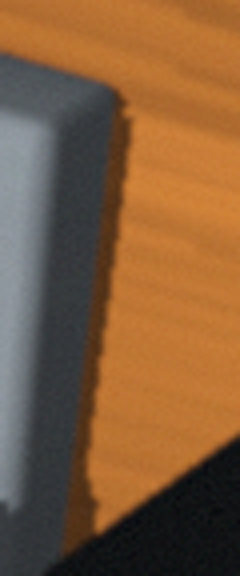

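```bash
python3 - <<'E'
from h import *
d=ld('w3');s=bot.read_state()['tool_pos']
print(onz(d,29.4,263.5,0),onz(d,12.3,272,.02))
for z,v in((.0693,196.5),(.0973,206)):
    a=[onz(d,x,v,z) for x in ((236,281.5) if v<200 else (233,284.5))];print(np.linalg.norm(a[0]-a[1]),np.linalg.norm(((a[0]+a[1])/2-s)[:2]))
E
```

```text
[0.56089293 0.06804494 0.        ] [0.55511439 0.06947182 0.02      ]
0.025144866111591904 0.030670207597660863
0.02302258869253714 0.03578464214504158
```

```bash
python3 -m jog '[[15,-18,0,-9,15],[30,-36,0,-18,15],[45,-54,0,-27,15],[60,-72,0,-36,15],[75,-91,0,-45,15],[90,-109,0,-54,15],[104,-127,0,-62,15],[119,-145,0,-70.5,15],[119,-145,0,-70.5,15],[119,-145,0,-70.5,15]]'
python3 -c "
from h import *
print(bot.read_state()['torque'])
snap('wrist','w4');snap('scene','s4');snap('top','t4')
a=ld('s4')['p'][150:310,190:320,::-1];b=ld('t4')['p'][60:220,190:350,::-1]
cv2.imwrite('pics/c6.png',np.hstack([cv2.resize(x,None,fx=2.7,fy=2.7,interpolation=cv2.INTER_CUBIC) for x in(a,b)]))"
```

```text
time: 6.65
tool_pos: [0.5519, 0.0955, 0.0875]
tcp_rot: [-1.464, 0.676, -0.673]
wrist_force: [-1.1, -0.7, -1.1]
width: 0.266
[ 0.09792948  0.17706138 -0.00235777]
```

View pics/c6.png

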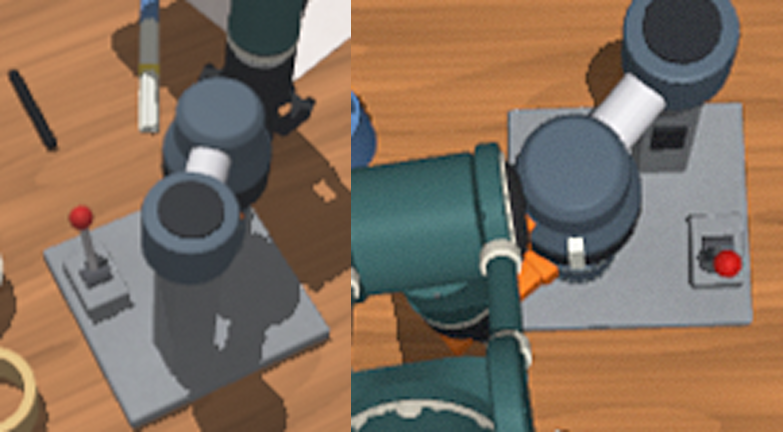

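View pics/w4.png

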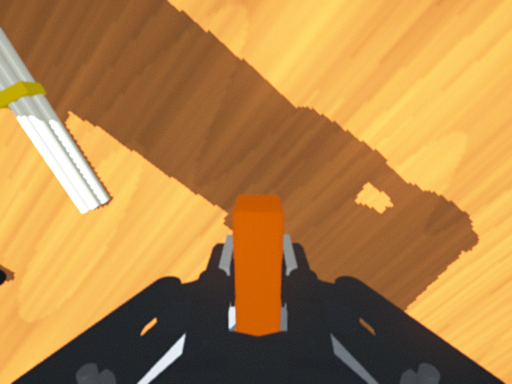

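```bash
python3 -m jog '[[1,0,20,0,15],[1,0,20,0,15],[1,0,20,0,15],[1,0,20,0,15],[1,0,20,0,15],[1,0,20,0,15],[1,0,20,0,15],[1,0,20,0,15],[1,0,20,0,15],[1,0,20,0,15]]'
python3 - <<'E'
from h import *
from scipy.spatial.transform import Rotation as Ro
for i in range(4):
    bot.read_camera('wrist')
    s=bot.read_state();T=Ro.from_rotvec(s['tcp_rot']).as_matrix();y=np.degrees(np.arctan2(T[1,2],T[0,2]))-90
    print(s['tool_pos'],y,T[:,1],'axis',s['tool_pos'][:2]+.125*np.array([np.cos(np.radians(y)),np.sin(np.radians(y))]),s['wrist_force'],s['time'])
E
```

```text
time: 8.05
tool_pos: [0.5538, 0.0953, 0.1083]
tcp_rot: [-1.463, 0.675, -0.675]
wrist_force: [-1.0, -0.1, -1.4]
width: 0.267
[0.55379971 0.09532155 0.10830952] -49.55287739473919 [ 6.49500089e-05  2.78247743e-05 -9.99999998e-01] axis [6.34892960e-01 1.95920415e-04] [-0.66998351 -0.72758597 -2.0553366 ] 8.1
[0.55380327 0.09533405 0.1083433 ] -49.552217400915445 [ 1.27626660e-04  1.78966653e-05 -9.99999992e-01] axis [6.34897616e-01 2.09356916e-04] [ 0.21118156  0.18175631 -0.97896036] 8.15
[0.55375138 0.09532446 0.1082943 ] -49.550563859932744 [ 7.00353489e-06  9.34823301e-06 -1.00000000e+00] axis [6.34848474e-01 2.02104572e-04] [ 0.21997698  0.44242196 -1.50088827] 8.2
[0.55376056 0.09530586 0.10828846] -49.553043620001304 [-4.67156301e-06 -2.92832010e-06 -1.00000000e+00] axis [6.34853532e-01 1.79998105e-04] [-1.17946163  0.08784032 -1.30588321] 8.25
```

```bash
python3 -m jog '[[0,0,4,0,15],[0,0,8,0,15],[0,0,12,0,15],[0,0,16,0,15],[0,0,17,0,15],[0,0,17,0,15],[0,0,17,0,15],[0,0,17,0,15],[0,0,17,0,15],[0,0,17,0,15]]'
python3 -c "
from h import *
s=bot.read_state();print(s['torque'],s['tool_pos'])
snap('scene','s5');snap('top','t5')
a=ld('s5')['p'][150:270,200:320,::-1];b=ld('t5')['p'][90:190,230:310,::-1]
cv2.imwrite('pics/c7.png',np.hstack([cv2.resize(x,(400,500),interpolation=cv2.INTER_CUBIC) for x in(a,b)]))"
```

```text
time: 9.5
tool_pos: [0.5537, 0.0953, 0.1252]
tcp_rot: [-1.463, 0.675, -0.675]
wrist_force: [0.2, 0.6, -2.2]
width: 0.264
[0.16508    0.10343525 0.03155894] [0.55372608 0.09531534 0.12520078]
```

View pics/c7.png

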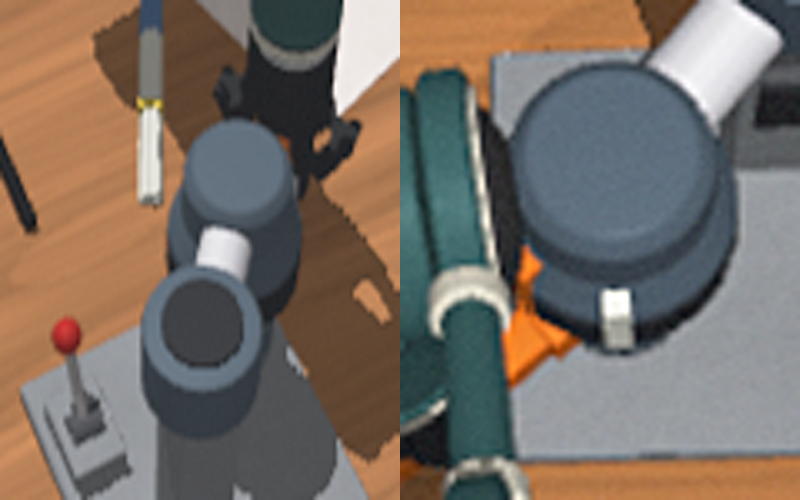

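```bash
python3 -m jog '[[0,0,2,0,15],[0,0,4,0,15],[0,0,6,0,15],[0,0,8,0,15],[0,0,10,0,15],[0,0,12,0,15],[0,0,12,0,15],[0,0,12,0,15],[0,0,12,0,15],[0,0,12,0,15]]'
python3 -c "
from h import *
s=bot.read_state();print(s['torque'],s['tool_pos'],s['wrist_force'])"
```

```text
time: 10.85
tool_pos: [0.5537, 0.0953, 0.1372]
tcp_rot: [-1.463, 0.675, -0.675]
wrist_force: [-0.6, 0.2, -1.3]
width: 0.268
[0.18689616 0.11639536 0.02048209] [0.55368707 0.09529673 0.13715841] [-0.60971497  0.22495772 -1.28889451]
```

```bash
python3 -m jog '[[0,0,2,0,15],[0,0,4,0,15],[0,0,6,0,15],[0,0,8,0,15],[0,0,10,0,15],[0,0,12,0,15],[0,0,13,0,15],[0,0,13,0,15],[0,0,13,0,15],[0,0,13,0,15]]'
python3 -c "
from h import *
s=bot.read_state();print(s['torque'],s['tool_pos'],s['wrist_force'])"
```

```text
time: 12.1
tool_pos: [0.5537, 0.0953, 0.1502]
tcp_rot: [-1.463, 0.676, -0.675]
wrist_force: [-0.1, 0.0, -1.1]
width: 0.267
[0.13775122 0.1513388  0.02534271] [0.5536685  0.09531255 0.15016141] [-0.12146241  0.04531281 -1.08197262]
```

```bash
python3 -m jog '[[-8,-7.4,0,5,15],[-15.3,-15.5,0,10,15],[-21.9,-24.2,0,15,15],[-27.6,-33.4,0,20,15],[-32.6,-43.2,0,25,15],[-32.6,-43.2,0,25,15],[-32.6,-43.2,0,25,15],[-32.6,-43.2,0,25,15],[-32.6,-43.2,0,25,15],[-32.6,-43.2,0,25,15]]'
python3 -c "
from h import *
s=bot.read_state();print(s['torque'],s['tool_pos'],s['wrist_force'])"
```

```text
time: 13.35
tool_pos: [0.5212, 0.0523, 0.1502]
tcp_rot: [-1.545, 0.336, -0.336]
wrist_force: [-0.5, 0.7, -1.7]
width: 0.267
[ 0.05804921  0.15072228 -0.00411629] [0.52121727 0.0523101  0.15023345] [-0.51488033  0.70020826 -1.70829675]
```

```bash
python3 -m jog '[[-4.1,-10.1,0,5,15],[-7.3,-20.5,0,10,15],[-9.6,-31.2,0,15,15],[-10.9,-42,0,20,15],[-11.3,-52.9,0,25,15],[-11.3,-52.9,0,25,15],[-11.3,-52.9,0,25,15],[-11.3,-52.9,0,25,15],[-11.3,-52.9,0,25,15],[-11.3,-52.9,0,25,15]]'
python3 -c "
from h import *
s=bot.read_state();print(s['torque'],s['tool_pos'],s['wrist_force'])
snap('scene','s6');snap('top','t6');snap('wrist','w6')
a=ld('s6')['p'][150:270,200:320,::-1];b=ld('t6')['p'][90:190,230:310,::-1]
cv2.imwrite('pics/c8.png',np.hstack([cv2.resize(x,(400,500),interpolation=cv2.INTER_CUBIC) for x in(a,b)]))"
```

```text
time: 14.6
tool_pos: [0.5099, -0.0007, 0.1503]
tcp_rot: [-1.571, -0.006, 0.006]
wrist_force: [-0.4, -0.1, -2.2]
width: 0.265
[0.02767725 0.11932498 0.01711958] [ 0.50990974 -0.00065869  0.15030122] [-0.3684338  -0.12768075 -2.16939833]
```

View pics/c8.png

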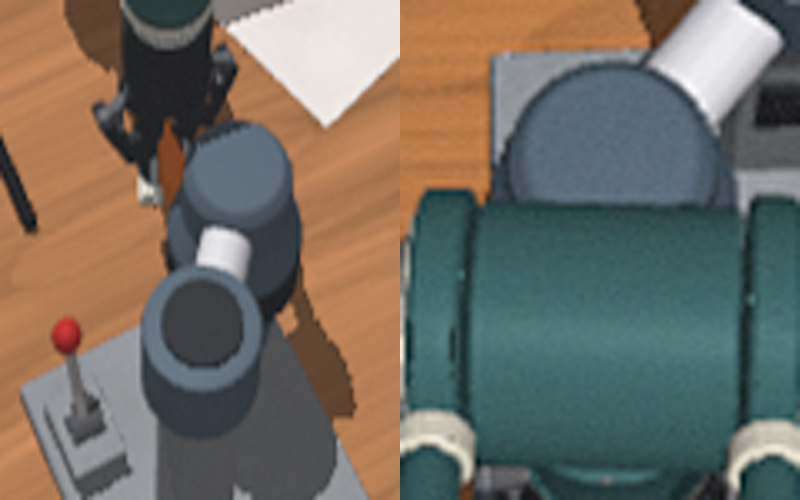

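```bash
python3 -m jog '[[0,0,-1,0,15],[0,0,-2,0,15],[0,0,-3,0,15],[0,0,-4,0,15],[0,0,-5,0,15],[0,0,-6,0,15],[0,0,-7,0,15],[0,0,-7.5,0,15],[0,0,-7.5,0,15],[0,0,-7.5,0,15]]'
python3 -c "
from h import *
s=bot.read_state();print(s['torque'],s['tool_pos'],s['wrist_force'])"
```

```text
time: 16.0
tool_pos: [0.5098, -0.0008, 0.1428]
tcp_rot: [-1.571, -0.006, 0.006]
wrist_force: [0.4, 0.3, -2.2]
width: 0.264
[0.0186896  0.17039226 0.06532802] [ 0.50981501 -0.00077335  0.14275272] [ 0.39456481  0.33398807 -2.23267087]
```

```bash
python3 -m jog '[[0,0,-0.5,0,15],[0,0,-1,0,15],[0,0,-1.5,0,15],[0,0,-2,0,15],[0,0,-2,0,15],[0,0,-2,0,15],[0,0,-2,0,15],[0,0,-2,0,15],[0,0,-2,0,15],[0,0,-2,0,15]]'
python3 -c "
from h import *
s=bot.read_state();print(s['torque'],s['tool_pos'],s['wrist_force'])"
```

```text
time: 17.25
tool_pos: [0.5099, -0.0008, 0.1408]
tcp_rot: [-1.571, -0.006, 0.006]
wrist_force: [-0.1, 0.1, -0.4]
width: 0.267
[0.0849724  0.06306351 0.02812487] [ 0.50994985 -0.00076273  0.14084852] [-0.07317132  0.13490106 -0.42194415]
```

```bash
python3 -m jog '[[0,0,-0.5,0,15],[0,0,-0.7,0,15],[0,0,-0.7,0,15],[0,0,-0.7,0,15],[0,0,-0.7,0,15],[0,0,-0.7,0,15],[0,0,-0.7,0,15],[0,0,-0.7,0,15],[0,0,-0.7,0,15],[0,0,-0.7,0,15]]' 
python3 -c "
from h import *
s=bot.read_state();print(s['torque'],s['tool_pos'],s['wrist_force'])"
```

```text
time: 18.5
tool_pos: [0.5102, -0.0008, 0.1403]
tcp_rot: [-1.571, -0.007, 0.006]
wrist_force: [-0.4, 0.3, 3.1]
width: 0.265
[ 0.07860879 -0.24643857  0.0495839 ] [ 0.51018859 -0.00077851  0.14028996] [-0.42698171  0.28910904  3.0760854 ]
```

The upward force of 3 N shows the lugs have bottomed in the seats, so I'll release.

```bash
python3 -m jog '[[0,0,0.3,0,25],[0,0,0.3,0,30],[0,0,0.3,0,40],[0,0,0.3,0,55],[0,0,0.3,0,70],[0,0,0.3,0,85],[0,0,0.3,0,85],[0,0,0.3,0,85],[0,0,0.3,0,85],[0,0,0.3,0,85]]' 
python3 -c "
from h import *
s=bot.read_state();print(s['torque'],s['tool_pos'],s['wrist_force'])
snap('wrist','w7')"
```

```text
time: 19.75
tool_pos: [0.5099, -0.0008, 0.1404]
tcp_rot: [-1.571, -0.006, 0.006]
wrist_force: [-0.0, -0.4, 0.6]
width: 0.994
[-0.02386444  0.00772325  0.01772775] [ 0.50986771 -0.00078674  0.14039119] [-0.01982405 -0.39950364  0.62534638]
```

View pics/w7.png

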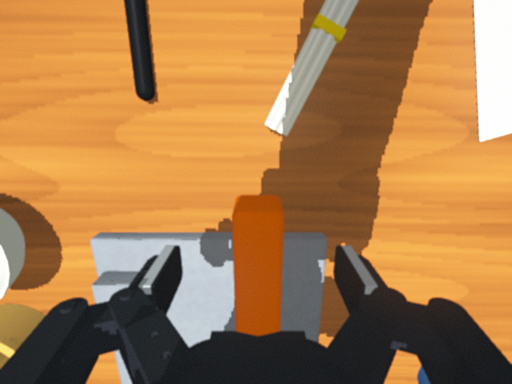

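```bash
python3 -m jog '[[0,0,15,0,85],[-2,0,40,0,85],[-10,0,70,0,85],[-40,0,90,0,85],[-60,0,100,0,85],[-60,-50,100,0,40],[-60,-100,100,0,0],[-60,-142,100,0,0],[-60,-142,100,0,0],[-60,-142,100,0,0]]' 
python3 -c "
from h import *
s=bot.read_state();print(s['torque'],s['tool_pos'],s['wrist_force'])
snap('wrist','w8');snap('top','t8')
b=ld('t8')['p'][60:220,210:370,::-1]
cv2.imwrite('pics/c9.png',np.hstack([cv2.resize(b,(450,450),interpolation=cv2.INTER_CUBIC)]))"
```

```text
time: 21.05
tool_pos: [0.4499, -0.1425, 0.241]
tcp_rot: [-1.57, -0.006, 0.005]
wrist_force: [-0.7, 0.1, -0.1]
width: 0.0
[ 0.03701384 -0.01104507 -0.03441845] [ 0.44991797 -0.14253923  0.2410239 ] [-0.65759942  0.09823756 -0.12054436]
```

View pics/w8.png

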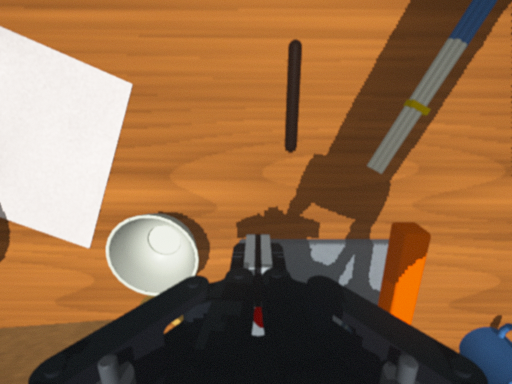

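View pics/c9.png

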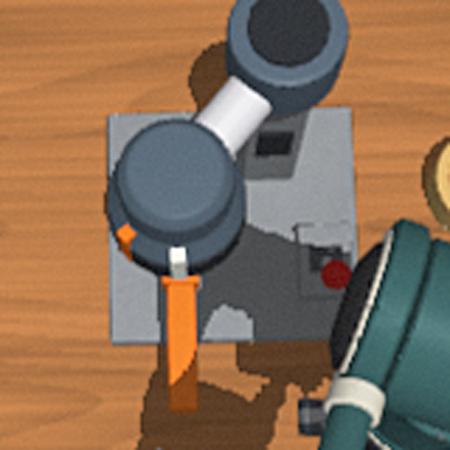

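The cup hangs on its own with its handle straight under the white mark (top crop (180,340) against (178,262)). The red knob at wrist (258,320) is in line with the fingers. Next I'll go down in front of it and push.

```bash
python3 -m jog '[[0,0,-50,0,0],[0,0,-100,0,0],[20,0,-126,0,0],[50,0,-126,0,0],[80,0,-126,0,0],[90,0,-126,0,0],[90,0,-126,0,0],[90,0,-126,0,0],[90,0,-126,0,0],[90,0,-126,0,0]]' 
python3 -m jog '[[10,0,0,0,0],[20,0,0,0,0],[30,0,0,0,0],[40,0,0,0,0],[50,0,0,0,0],[60,0,0,0,0],[70,0,0,0,0],[78,0,0,0,0],[86,0,0,0,0],[90,0,0,0,0]]' 
python3 -c "
from h import *
s=bot.read_state();print(s['torque'],s['tool_pos'],s['wrist_force'])
snap('scene','s9');b=ld('s9')['p'][150:310,170:330,::-1]
cv2.imwrite('pics/c10.png',cv2.resize(b,(560,560),interpolation=cv2.INTER_CUBIC))"
```

```text
time: 22.4
tool_pos: [0.5393, -0.1429, 0.1145]
tcp_rot: [-1.571, -0.006, 0.006]
wrist_force: [0.7, -0.5, -0.8]
width: 0.0
time: 23.65
tool_pos: [0.63, -0.1428, 0.114]
tcp_rot: [-1.571, -0.006, 0.007]
wrist_force: [-1.8, -0.7, -0.7]
width: -0.003
[-0.08850781  0.20574921 -0.00754691] [ 0.63000365 -0.1428111   0.1140361 ] [-1.76181735 -0.66141637 -0.73568944]
```

View pics/c10.png

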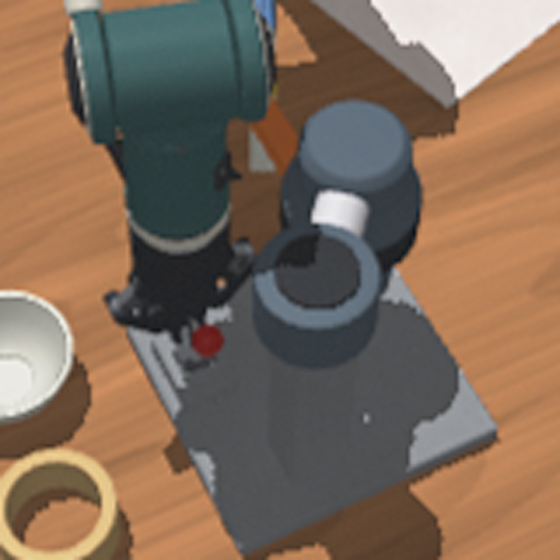

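```bash
python3 -m jog '[[2,0,0,0,0],[4,0,0,0,0],[6,0,0,0,0],[7,0,0,0,0],[7,0,0,0,0],[7,0,0,0,0],[7,0,0,0,0],[7,0,0,0,0],[7,0,0,0,0],[7,0,0,0,0]]' 
python3 -c "
from h import *
s=bot.read_state();print(s['tool_pos'],s['wrist_force'])
snap('scene','s10');d=ld('s10');p=d['p'];h=cv2.cvtColor(p,cv2.COLOR_RGB2HSV)
m=((h[:,:,0]<5)|(h[:,:,0]>172))&(h[:,:,1]>190)&(h[:,:,2]>70);m[:230]=0;m[270:]=0;m[:,:215]=0;m[:,245:]=0
v,u=np.where(m);print(u.mean(),v.mean(),m.sum());
for q in (0.7,.8,.9,1.0): print(q,proj(d,(.6349-.01+.08*np.sin(q-.5),-.134,.042+.08*np.cos(q-.5))))"
```

```text
time: 24.95
tool_pos: [0.6369, -0.1428, 0.1144]
tcp_rot: [-1.571, -0.006, 0.006]
wrist_force: [-0.1, -0.6, -0.2]
width: -0.001
[ 0.63692018 -0.14280539  0.11443331] [-0.11402283 -0.64113207 -0.16146721]
232.0 251.66666666666666 3
0.7 (np.float64(226.66775684036267), np.float64(242.20865795049616))
0.8 (np.float64(227.84930925162888), np.float64(244.74421056226942))
0.9 (np.float64(229.00532044338215), np.float64(247.36260731712116))
1.0 (np.float64(230.12220890120085), np.float64(250.03367464188557))
```

```bash
python3 -m jog '[[-20,0,0,0,0],[-60,0,0,0,0],[-110,0,0,0,0],[-160,0,20,0,0],[-190,0,60,0,0],[-190,-40,110,0,0],[-190,-100,130,0,0],[-190,-160,130,0,0],[-190,-200,130,0,0],[-190,-200,130,0,0]]' 
python3 -c "
from h import *
s=bot.read_state();print(s['tool_pos'],s['wrist_force'])
snap('scene','s11');snap('top','t11')
def kn(t):
    d=ld(t);h=cv2.cvtColor(d['p'],cv2.COLOR_RGB2HSV);m=((h[:,:,0]<5)|(h[:,:,0]>172))&(h[:,:,1]>180)&(h[:,:,2]>70)
    n,l,st,c=cv2.connectedComponentsWithStats(m.astype(np.uint8));i=1+np.argmax(st[1:,4]);print(t,st[i],c[i]);return d,c[i]
a=kn('s11');b=kn('t11');X,e=tri(a[0],a[1],b[0],b[1]);print('knob',X,e,'angle',.5+np.arctan2(X[0]-.6249,X[2]-.042))
A=ld('s11')['p'][140:310,170:340,::-1];B=ld('t11')['p'][50:220,160:420,::-1]
cv2.imwrite('pics/c11.png',np.hstack([cv2.resize(A,(340,340),interpolation=cv2.INTER_CUBIC),cv2.resize(B,(460,340),interpolation=cv2.INTER_CUBIC)]))"
```

```text
time: 26.25
tool_pos: [0.4469, -0.3454, 0.2447]
tcp_rot: [-1.572, -0.004, 0.003]
wrist_force: [-0.4, 1.4, 0.3]
width: -0.002
[ 0.44687826 -0.34538841  0.24466812] [-0.40113129  1.44864215  0.32981749]
s11 [227 247   8   7  47] [230.17021277 249.9787234 ]
t11 [323 126  10   9  68] [327.58823529 129.95588235]
knob [ 0.66275524 -0.1337776   0.11154895] 0.00025872468287445647 angle 0.9984536453532239
```

View pics/c11.png

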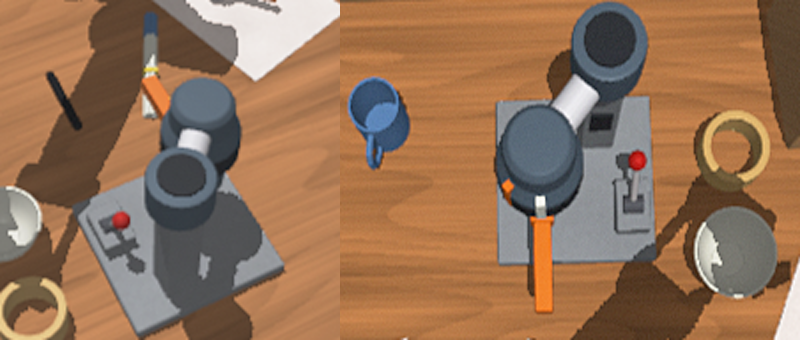

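```bash
python3 -c "
from h import *
d=ld('t11');h=cv2.cvtColor(d['p'],cv2.COLOR_RGB2HSV);m=np.zeros(h.shape[:2],np.uint8)
q=(h[:,:,1]>205)&(h[:,:,2]>190);m[162:212,262:300]=q[162:212,262:300]
c=max(cv2.findContours(m,0,1)[0],key=cv2.contourArea)
W=np.array([onz(d,u,v,.148)[:2]*1000 for u,v in c[:,0]],np.float32);print(cv2.minAreaRect(W))
print(bot.finish_job())"
```

```text
((524.9164428710938, -0.6642045974731445), (21.076704025268555, 102.21295928955078), 89.12709045410156)
the job is handed in; nothing more can be done
None
```

The dust cup is locked in the extractor's ring with its handle under the white mark, the switch is thrown, and the job is handed in. I took the larger cup by its handle, lifted it into the ring at the orange mark and turned it 50°. I then lowered it until the seats took its weight, and let go.

**Cup:** the wrist force changed from about −2 N to +3 N as I lowered it, with the underside about 89 mm below the mount point by the tool height. After release the handle stayed put, and in the last top view it is about 1° off straight ahead. I took no separate image measurement of the hanging height or tilt.

**Switch:** I pushed the lever over with closed fingers. The knob, triangulated from the scene and top views, gives 0.998 rad (0.26 mm between the two rays).

**Other checks:** no contact forces showed during the lift or the turn. The bowl and mug show no visible movement in the last pictures; I did not measure their positions or check the plate at the end. The gripper was clear of everything when I handed in, at about 26 s.

**Disagreement:** my early estimates of the ring's axis differed by several millimetres (x 0.630 to 0.638 m, y −0.001 to 0.003 m). I used a middle value, and the cup went in without touching.

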